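Set the arm slide of a vase-ringing gauge

ROBOT

A 7-joint arm with a two-finger parallel gripper is mounted at the origin on the work surface. World frame = base frame: x ahead of the robot, y to its left, z up, the work surface at z = 0. Lengths are in m, angles in rad, forces in N, time in s.
With the tool pointing down it reaches from about 0.4 to 0.85 m from the base axis. Payload 4.5 kg.
Tool frame: the origin (TCP) lies at the very end of the fingers, on their centre line; the grasp point (between the pads) lies 19 mm behind it (grip_point_offset is the distance from the TCP to the grasp point, in m); z points along the fingers, y is the line along which they close (so a half turn about z gives the same grasp; the last joint's range is limited). The gripper opens to 88 mm and grips with 3 to 60 N. Pads are 18 mm wide; open, the fingers measure 123 mm over their backs; the gripper's body (75 mm by 187 mm) begins 45 mm behind the grasp point.
Start: joints at [-1.258, 0.689, -0.195, 1.565, 0.157, 0.902, -0.215], TCP at [0.172, 0.601, 0.239] pointing down, gripper open.
Joint ranges: [-3.01, 3.01], [-0.46, 2.08], [-1.47, 1.51], [0.13, 2.56], [-1, 4.14], [0.04, 2.09], [-2.66, 2.66]. Speed limits (rad/s): [2.57, 2.57, 3.14, 3.14, 3.14, 3.14, 3.14].

INTERFACE

Orientations are given as a unit quaternion [x, y, z, w].
In Python, from plant import get_state, snapshot, camera_params, finish_job, grip_point_offset gives the robot as it stands.
- The arm moves only by the shell command python3 -m handwheel FILE [FORCE], which reads ROWS from the file FILE. ROWS is a JSON object whose key "increments" holds a list of rows, 1 to 10 of them, each of 7 numbers: the opening from 0.0 (shut) to 1.0 (fully open), then dx, dy, dz in fractions of the full range, 1 being 1000 mm, then a rotation vector rx, ry, rz in parts of the range, where 1.0 means 4 rad; each row is the pose to reach, as a shift and turn from the pose commanded when the command began, along the tool's axes at that moment; what a row does not reach only later rows make up. A row lasts 1/10 s, in which the tool goes at most 0.05 m and 0.15 rad, less where a joint would pass 70% of its speed; a pose out of reach is approached as far as the arm can. The fingers move at their own pace and stop on an object; FORCE is the grip in N (left out, the last holds). Time passes only in rows, so rows that do not move let the fingers close. It prints the time, the measured TCP pose, the force, the opening and the grip force at its end. No shift or turn number may pass 1 either way. Input that does not fit is refused with a message, and nothing moves.
- get_state(): the state, without advancing time (a new reading comes with each control period).
- snapshot(name): name is "side" or "top" or "wrist"; returns (picture, depth): 420x560x3 uint8, red, green, blue; 420x560 float32, m along the optical axis (not along the pixel's ray), 0 where there is no reading.
- camera_params(name): a dict with "fx", "fy", "cx", "cy" (pixels), "k1" (the pictures are not rectified: a ray, as slopes to the right and down, at radius r is drawn at 1 + k1 r^2 times it, then the intrinsics apply), "rvec" (rotation vector, rad) and "tvec" (3), from world to camera coordinates, as OpenCV has them. Camera axes: x right, y down, z forward; pixel columns grow to the right and rows downward; lengths in m; the calibration is good to about 2 mm. A picture is of the moment at which its call begins: read the wrist's pose just before it. camera_params takes no time and is no camera call; for the wrist camera it gives the pose at the moment of the call.
- finish_job(): hands the job in; it is judged then, once.
The state is a dict: "clock": time; "q": joint angles; "qd": joint speeds; "joint_torque": joint torques, N m; "tool_pos": TCP position; "eef_rot": TCP orientation; "contact_force": force on the tool from outside, world axes, zero at the start; "moment": the same for the moment, N m; "opening": opening from 0.0 (shut) to 1.0 (fully open); "finger_force": force on a finger pad.
Only numpy, scipy, OpenCV 4.12 (cv2) and the standard library are available. Lean on these libraries where they do the work, as an engineer would, in place of code of your own. Each camera call takes 0.05 s, during which the arm holds its last target. There are 200 camera calls.

TASK

Set up the ringing gauge in front of the vase: turn its thumbscrew clockwise until it bottoms snugly on the steel arm, without straining it, then back it off a quarter of a turn so that the arm can slide without play. Then slide the arm towards the vase until its red collar is home against the head, without ramming it, and let go; leave the screw as set, and do not disturb the vase or anything else on the bench.

Things in the scene. Friction and masses are not known exactly. Their poses are not given: they have to be found in the camera images.
- stand: Fixed blue cast stand of the ringing gauge, base 120 x 160 x 16 mm. Origin: centre of its underside, on the bench; z up, its own y runs along the groove towards the vase. On the base is a head 64 mm wide (x), 120 mm long (y -60 to +60 mm), with an open-ended groove 30 mm wide, floor 60 mm and walls 76 mm above the bench. The thumbscrew stands upright at its x = y = 0.
- boss_top (a point): Centre of the top of the brass boss (25 mm across) through which the thumbscrew enters, 96 mm above the bench. It sits on an aluminium cap, 64 x 50 mm, top 88 mm above the bench, that bridges the middle of the groove.
- head_end (a point): Middle of the groove's floor at the end of the head that faces away from the vase: the face that the red collar meets. Axes as the stand's.
- thumbscrew: Upright thumbscrew, right-hand thread, 3 mm a turn: clockwise from above drives it down. Origin: centre of its foot, 25 mm across, hidden under the cap, above the arm. Own x along the spade head, z up. It starts 1.4 to 4 rad short of bottoming, different each time: feel for it. Spade head and boss are free of anything within 45 mm beside them.
- spade (a point): Centre of the thumbscrew's black spade head: a flat paddle 40 mm wide (own x), 10 mm thick (own y), 30 mm high (z), white mark at one side, 53 mm above the foot. It turns at about 0.04 N m while free; once bottomed, each further 0.1 rad adds about 0.05 N m and 4 to 10 N on the arm. Snug is 0.15 to 0.25 N m above free; 0.35 strains it. Let go when snug, it springs back a little.
- gauge_arm: Loose sliding arm, flat steel bar 28 mm wide (x), 265 mm long (y -95 to +170 mm), 10 mm thick, 0.75 kg, in the stand's groove with 1 mm play each side. Origin: on its underside, below the thumbscrew when home; y points to the pencil holder and the vase. It starts pulled out, origin at the stand's y = -55 to -30 mm; home is y = 0. Sliding takes 5 to 15 N and may stick on the way.
- collar_top (a point): Centre of the top of the red stop collar fixed on the arm: block 38 mm wide (x), 24 mm long (y), top 96 mm and underside 50 mm above the bench; its face towards the vase is at the arm's y = -60 mm. Good to pinch across its 38 mm width from above. Axes as the arm's.
- vase: Painted porcelain vase, brown with blue flowers, 200 mm tall, 116 mm across the belly, standing loose on the banding wheel (150 mm across, 44 mm high) beyond the pencil end of the arm. Origin: centre of its foot.
- brush_pot: Grey pot of brushes, 82 mm across, pot 95 mm tall. Origin: centre of its foot.
- tea_mug: White lidded mug, 82 mm across, 120 mm tall. Origin: centre of its foot.
- medium_jar: Amber jar with steel cap, 48 mm across, 62 mm tall. Origin: centre of its foot.
- colour_dish: Small white dish of blue colour, 84 mm across, 22 mm tall. Origin: centre of its foot.
- liner_brush: Brush 182 mm long, 10 mm thick, lying on the bench. Origin: under its middle.
- bisque_bowl: Unglazed bowl, 96 mm across, 50 mm tall. Origin: centre of its foot.
Things that resemble listed ones, but are neither listed nor needed, are in the scene too. Leave any green or turquoise look-alike of the stand alone.

How it is judged:
On the way, in this order (a step that is already met when the one before it is completed fails the run):
1. the thumbscrew bottoms: its foot presses on the steel arm with more than 3 N (contact force between thumbscrew and gauge_arm above 3 N), for 0.2 s.
2. the thumbscrew is backed off about a quarter of a turn: its foot stands clear of the arm by a quarter turn's lift (0.75 mm), less the wind-up of 0.1 to 0.3 mm, within some 40 degrees (z of thumbscrew in the frame of gauge_arm between 0.01027 and 0.01085 m), for 0.2 s.
3. the arm is slid home: collar within 2 mm of the head (y of gauge_arm in the frame of stand above -0.002 m), for 0.2 s.
At the end, for the whole second after the job is handed in: The thumbscrew stands a quarter turn, give or take some 40 degrees, back from snug (0.27 to 0.85 mm between its foot and the arm); the arm is home, collar within 2 mm of the head, at rest and let go; the vase and the other things are where they were (all of step 2 and y of gauge_arm in the frame of stand above -0.002 m and contact force between thumbscrew and gauge_arm below 0.5 N and linear speed of gauge_arm below 0.01 m/s); the robot touches nothing.
It fails at once if the thumbscrew is overtightened: more than 45 N on the arm (contact force between thumbscrew and gauge_arm above 45 N).
It fails at once if the arm is rammed or forced: more than 60 N between arm and stand (contact force between gauge_arm and stand above 60 N).
It fails at once if the vase is knocked: shifted 5 mm or tipped (distance of vase from where it was at the start of the episode above 0.005 m or angle between vase's own z axis and vertical above 0.1 rad).
It fails at once if another thing on the bench is moved by 15 mm (distance of any of brush_pot, tea_mug, medium_jar, colour_dish, liner_brush, bisque_bowl from where it was at the start of the episode above 0.015 m).
It also fails if it takes over 72 s, if anything falls off the work surface, if the arm or the gripper's body presses on something with over 40 N, if the wrist force passes 120 N, or if a joint passes its speed limit or range.

## Working session

There is one attempt and no reset: what is moved stays moved. The work goes in short steps, Python scripts to look and compute and a shell command to move; the robot and the scene stay as the last step left them, time stands still between calls to the robot, and variables do not carry over. Pictures are saved under pics/ and viewed, at most 10 in all, crops included, and the job is handed in when it is done.

```bash
ls; mkdir -p pics; cat > h.py <<'E'
import numpy as np, cv2
from scipy.spatial.transform import Rotation as R
from plant import get_state, snapshot, camera_params, finish_job, grip_point_offset
def cam(n):
    p=camera_params(n); K=np.array([[p['fx'],0,p['cx']],[0,p['fy'],p['cy']],[0,0,1.]])
    return p,K,R.from_rotvec(np.ravel(p['rvec'])).as_matrix(),np.ravel(p['tvec'])
def rays(uv,c):
    p,K,Rm,t=c
    s=cv2.undistortPoints(np.array(uv,float).reshape(-1,1,2),K,np.array([p['k1'],0,0,0.])).reshape(-1,2)
    d=np.c_[s,np.ones(len(s))]@Rm
    return -Rm.T@t,d
def onplane(uv,z,c):
    o,d=rays(uv,c); return o+d*((z-o[2])/d[:,2])[:,None]
def pts(depth,c):
    h,w=depth.shape; v,u=np.mgrid[:h,:w]
    o,d=rays(np.c_[u.ravel(),v.ravel()],c)
    P=o+d*depth.ravel()[:,None]; P[depth.ravel()==0]=np.nan
    return P.reshape(h,w,3)
def save(n,im): cv2.imwrite('pics/'+n,im[...,::-1])
E
python3 - <<'E'
from h import *
s=get_state();print(s['clock'],s['tool_pos'],s['eef_rot'],s['contact_force'],s['moment'],grip_point_offset)
for n in('top','side'):
    c=cam(n);a,d=snapshot(n);save(n+'0.png',a);np.savez(n+'0.npz',a=a,d=d)
    print(n,-c[2].T@c[3])
E
```

```text
pics
0.0 [0.17183766 0.60025041 0.23789202] [ 1.38892043e-01  9.90307092e-01 -9.25590102e-04 -8.28267685e-05] [-0.62330772  0.48998835  0.47372658] [-0.01214388  0.04623744  0.03235874] 0.0187
top [ 0.39992353 -0.02435601  1.01252499]
side [ 0.44509002 -0.75474814  0.98966359]
```

View pics/top0.png

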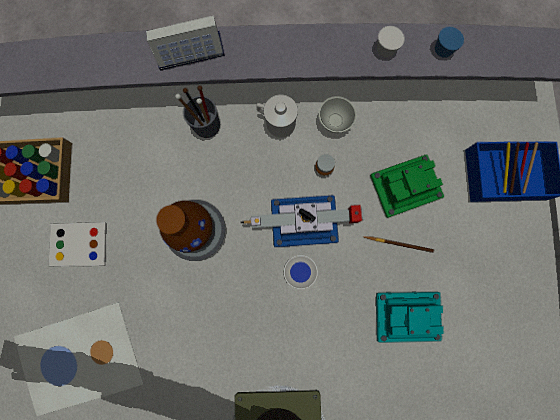

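View pics/side0.png

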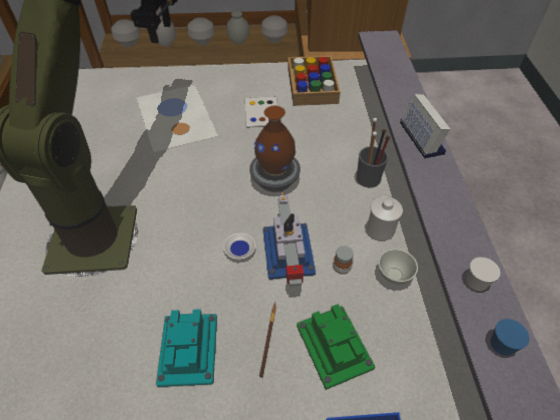

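Top view: three stands, blue at (306,220), green at (408,185) and turquoise at (410,317). The blue one fits: it holds the steel arm with the red collar (355,214), a black spade at (307,215), and the vase at (187,228) beyond the pencil end. I'll confirm this in an enlarged crop and measure.

```bash
python3 - <<'E'
from h import *
for n,(x0,y0,x1,y1) in dict(top=(230,180,380,260),side=(250,180,330,300)).items():
    f=np.load(n+'0.npz');a,d=f['a'],f['d'];c=cam(n);P=pts(d,c)
    hsv=cv2.cvtColor(a,cv2.COLOR_RGB2HSV)
    roi=np.zeros(d.shape,bool);roi[y0:y1,x0:x1]=1
    H,S,V=[hsv[...,i].astype(int) for i in range(3)]
    m={'red':((H<8)|(H>172))&(S>150)&(V>100),'blue':(H>100)&(H<125)&(S>120)&(V>50),'black':(V<50)&(P[...,2]>.1)}
    for k,mm in m.items():
        mm=mm&roi
        zs=P[...,2][mm];print(n,k,mm.sum(),np.nanpercentile(zs,[5,50,95]).round(4))
        if k=='red': q=mm&(P[...,2]>.088)
        elif k=='blue': q=mm&(P[...,2]<.03)
        else: q=mm
        r=cv2.minAreaRect(P[q][:,:2].astype(np.float32)*1000);print('   rect mm',r,'mean',np.nanmean(P[q],0).round(4))
        uv=np.argwhere(q)[:,::-1]; print('  pix',uv.mean(0))
        if k=='black': print('   planes z',*[onplane([uv.mean(0)],z,c)[0].round(4) for z in(.13,.14,.15)])
    # arm steel points
    A=P[roi]; s=(A[:,2]>.06)&(A[:,2]<.08); print('70mm pts',np.nanmedian(A[s],0))
    top=roi&(P[...,2]>.1)&(P[...,2]<.2);print('high',top.sum(),P[top].mean(0),P[top][:,2].max())
a=np.load('top0.npz')['a'][185:255,230:380]
b=np.load('side0.npz')['a'][185:300,245:335]
A=cv2.resize(a,None,fx=5,fy=5,interpolation=2)[:, :750];save('cropt.png',A)
E
```

```text
top red 138 [0.092  0.0949 0.0982]
   rect mm ((518.0977172851562, -191.5687713623047), (35.1197395324707, 21.491600036621094), 2.62903094291687) mean [ 0.5175 -0.1918  0.0952]
  pix [355.91791045 212.8880597 ]
top blue 1203 [0.0123 0.0166 0.0403]
   rect mm ((514.2612915039062, -77.22420501708984), (120.50169372558594, 158.53460693359375), 2.638188600540161) mean [ 0.4991 -0.0723  0.015 ]
  pix [302.34980494 226.12743823]
top black 110 [0.1086 0.1362 0.1398]
   rect mm ((511.22698974609375, -75.82002258300781), (37.98621368408203, 13.470769882202148), 55.357337951660156) mean [ 0.5118 -0.076   0.13  ]
  pix [306.20909091 214.89090909]
   planes z [ 0.5119 -0.076   0.13  ] [ 0.5106 -0.0755  0.14  ] [ 0.5093 -0.0749  0.15  ]
70mm pts [ 0.51306092 -0.05118625  0.07052854]
high 130 [ 0.51258056 -0.07836725  0.13013993] 0.1412486406626593
side red 125 [0.0915 0.096  0.0993]
   rect mm ((518.5320434570312, -194.2921600341797), (35.2593879699707, 22.81412124633789), 1.5260406732559204) mean [ 0.5179 -0.1951  0.096 ]
  pix [294.37704918 269.8442623 ]
side blue 782 [0.0133 0.0192 0.0414]
   rect mm ((513.9698486328125, -88.0143814086914), (115.42813110351562, 141.49313354492188), 2.61899471282959) mean [ 0.5042 -0.1103  0.0162]
  pix [285.24113475 259.00945626]
side black 84 [0.1103 0.1295 0.1414]
   rect mm ((515.115478515625, -84.14015197753906), (33.751792907714844, 10.749942779541016), 53.887271881103516) mean [ 0.5136 -0.0854  0.1282]
  pix [288.70238095 223.66666667]
   planes z [ 0.5135 -0.0867  0.13  ] [ 0.5127 -0.0945  0.14  ] [ 0.5119 -0.1023  0.15  ]
70mm pts [ 0.51342788 -0.11543472  0.07158803]
high 148 [ 0.51519759 -0.08467135  0.12753035] 0.14291836448561046
```

View pics/cropt.png

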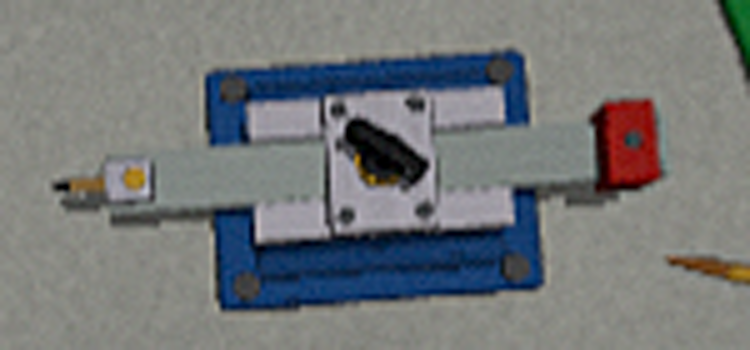

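The crop confirms it: blue base, aluminium cap, brass boss, black spade, pencil at the left and red collar at the right. The measurements agree with the given sizes: base 120.5×158.5 mm centred at (0.514,-0.077) with yaw 2.6°, collar top 96 mm, spade top 140 mm, spade axis at 55°. I'll rise first, then travel over.

Careful with the scale: turns go in shares of 4 rad. That gives: 0.9 rad is 0.225.

```bash
echo '{"increments": [[1,0,0,-0.05,0,0,0],[1,0,0,-0.1,0,0,0.025],[1,0,0,-0.15,0,0,0.05],[1,-0.03,-0.03,-0.16,0,0,0.075],[1,-0.06,-0.06,-0.16,0,0,0.1],[1,-0.09,-0.1,-0.16,0,0,0.125],[1,-0.12,-0.14,-0.16,0,0,0.15],[1,-0.15,-0.18,-0.16,0,0,0.175],[1,-0.18,-0.22,-0.16,0,0,0.2],[1,-0.21,-0.25,-0.16,0,0,0.225]]}' > rows.txt && python3 -m handwheel rows.txt 20
cat > t.py <<'E'
# print state and tool-axes shift/turn to a world target: python3 t.py x y z yaw_of_tool_y_deg
import sys; from h import *
s=get_state(); Rm=R.from_quat(s['eef_rot']); 
print('q',np.round(s['q'],3),'pos',np.round(s['tool_pos'],4),'F',np.round(s['contact_force'],2),'M',np.round(s['moment'],3))
yy=Rm.as_matrix()[:,1]; print('tool y yaw',np.degrees(np.arctan2(yy[1],yy[0])).round(2))
if len(sys.argv)>4:
    x,y,z,w=map(float,sys.argv[1:5]); w=np.radians(w); Y=np.array([np.cos(w),np.sin(w),0]);Z=np.array([0,0,-1.])
    T=np.c_[np.cross(Y,Z),Y,Z]
    print('shift',Rm.inv().apply(np.array([x,y,z])-s['tool_pos']).round(4),'turn',(Rm.inv()*R.from_matrix(T)).as_rotvec().round(4))
E
python3 t.py 0.513 -0.077 0.25 -35
```

```text
clock: 1.1
tool_pos: [0.305, 0.2996, 0.3986]
eef_rot: [0.558, 0.83, -0.001, -0.0]
contact_force: [1.0, 0.2, 0.3]
opening: 1.002
finger_force: 0.0
q [-0.936  0.226  0.066  1.867 -0.017  1.051 -0.475] pos [0.305  0.2996 0.3986] F [1.01 0.19 0.3 ] M [-0.058  0.015  0.012]
tool y yaw 22.18
shift [-0.4272  0.0505  0.1488] turn [-6.00e-04  1.00e-03  9.98e-01]
```

Converted, 0.998 rad is 0.2495.

```bash
echo '{"increments": [[1,-0.045,0.005,0,0,0,0.025],[1,-0.09,0.01,0,0,0,0.05],[1,-0.135,0.015,0,0,0,0.075],[1,-0.18,0.02,0,0,0,0.1],[1,-0.225,0.025,0,0,0,0.125],[1,-0.27,0.03,0,0,0,0.15],[1,-0.315,0.035,0,0,0,0.175],[1,-0.36,0.04,0.03,0,0,0.2],[1,-0.4,0.045,0.07,0,0,0.225],[1,-0.427,0.05,0.1,0,0,0.2495]]}' > rows.txt && python3 -m handwheel rows.txt
echo '{"increments": [[1,0,0,0,0,0,0],[1,0,0,0,0,0,0],[1,0,0,0,0,0,0]]}' > rows.txt && python3 -m handwheel rows.txt
python3 t.py 0.513 -0.077 0.25 -35
python3 - <<'E'
from h import *
c=cam('wrist');a,d=snapshot('wrist');save('w1.png',a);np.savez('w1.npz',a=a,d=d,**{k:np.array(v) for k,v in c[0].items()})
print(-c[2].T@c[3],c[2][2])
E
```

```text
clock: 2.1
tool_pos: [0.5145, -0.0735, 0.299]
eef_rot: [0.887, 0.462, 0.001, 0.0]
contact_force: [1.2, 0.3, 0.3]
opening: 1.0
finger_force: 0.0
clock: 2.4
tool_pos: [0.5139, -0.0707, 0.3007]
eef_rot: [0.885, 0.465, 0.001, -0.0]
contact_force: [0.7, -0.2, -0.0]
opening: 1.004
finger_force: 0.0
q [-0.218  0.498  0.422  1.821 -0.259  0.876 -0.279] pos [ 0.5139 -0.0707  0.3007] F [ 0.67 -0.18 -0.02] M [-0.055  0.138  0.013]
tool y yaw -34.6
shift [-0.0058  0.0028  0.0507] turn [ 0.0002 -0.0013  0.0071]
[ 0.55508422 -0.01041453  0.44762279] [-0.16135702 -0.23605092 -0.95825042]
```

View pics/w1.png

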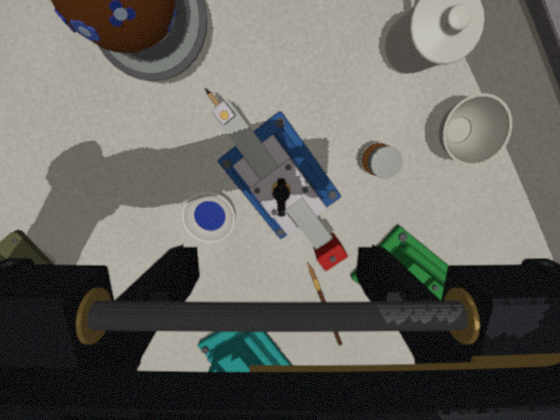

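Wrist view: the spade is at (281,196) on its boss, the collar at (330,252), and the gripper is clear of everything. I'll refine the spade and boss positions from this picture.

```bash
python3 - <<'E'
from h import *
f=np.load('w1.npz');a,d=f['a'],f['d'];c=cam('wrist');P=pts(d,c)
hsv=cv2.cvtColor(a,cv2.COLOR_RGB2HSV);H,S,V=[hsv[...,i].astype(int) for i in range(3)]
roi=np.zeros(d.shape,bool);roi[105:275,210:360]=1
Z=P[...,2]
for k,q in dict(blade=roi&(Z>.106)&(Z<.16),bladetop=roi&(Z>.134)&(Z<.16),cap=roi&(Z>.085)&(Z<.092)&(S<80),red=roi&((H<8)|(H>172))&(S>150)&(Z>.09),base=roi&(H>100)&(H<125)&(S>100)&(V>40)&(Z<.03)).items():
    if q.sum()<5: print(k,q.sum());continue
    r=cv2.minAreaRect(P[q][:,:2].astype(np.float32)*1000);print(k,q.sum(),np.round(np.hstack(r),1),'mean',P[q].mean(0).round(4),'zmax',Z[q].max().round(4),np.argwhere(q).mean(0)[::-1].round(1))
dark=roi&(V<45)&(Z>.1); uv=np.argwhere(dark)[:,::-1].astype(np.int32);r=cv2.minAreaRect(uv.astype(np.float32));print(r)
E
```

```text
blade 447 [513.6 -79.7  38.1  21.2  75.2] mean [ 0.5143 -0.078   0.1321] zmax 0.142 [281.1 196.3]
bladetop 310 [513.3 -79.2  38.8   8.9  55.5] mean [ 0.5135 -0.0789  0.14  ] zmax 0.142 [281.  198.9]
cap 1377 [513.4 -81.3  64.1 240.8   2.2] mean [ 0.5153 -0.0766  0.0892] zmax 0.0918 [280.6 186.6]
red 424 [ 526.1 -134.7  143.4   40.9   84.4] mean [ 0.5192 -0.1891  0.0992] zmax 0.3095 [331.3 255.4]
base 1962 [473.3 -80.3 198.  155.9   2.3] mean [ 0.5042 -0.0586  0.0164] zmax 0.0295 [267.6 169.7]
((316.48699951171875, 228.6880340576172), (123.93079376220703, 29.142868041992188), 42.61405563354492)
```

```bash
python3 t.py 0.5135 -0.078 0.16 -34.5; echo '{"increments": [[1,-0.006,0.003,0.03,0,0,0],[1,-0.006,0.003,0.06,0,0,0],[1,-0.006,0.003,0.09,0,0,0],[1,-0.006,0.003,0.12,0,0,0],[1,-0.006,0.003,0.14,0,0,0],[1,-0.006,0.003,0.14,0,0,0],[1,-0.006,0.003,0.14,0,0,0]]}' > rows.txt && python3 -m handwheel rows.txt; python3 t.py 0.5135 -0.078 0.105 -34.5
```

```text
q [-0.219  0.497  0.422  1.821 -0.259  0.876 -0.278] pos [ 0.5141 -0.0705  0.301 ] F [ 0.41 -0.02 -0.02] M [-0.027  0.126  0.005]
tool y yaw -34.57
shift [-0.0068  0.0036  0.141 ] turn [ 0.001  -0.0019 -0.0012]
clock: 3.15
tool_pos: [0.5136, -0.0777, 0.1612]
eef_rot: [0.886, 0.465, 0.001, 0.0]
contact_force: [0.0, -0.4, 0.2]
opening: 1.003
finger_force: 0.0
q [-0.116  0.693  0.294  1.975 -0.379  0.525 -0.16 ] pos [ 0.5136 -0.0777  0.1612] F [ 0.03 -0.37  0.25] M [-0.069  0.074 -0.005]
tool y yaw -34.64
shift [-0.0004  0.      0.0562] turn [ 0.0013 -0.0014 -0.0024]
```

```bash
echo '{"increments": [[1,0,0,0.03,0,0,0],[0.6,0,0,0.05,0,0,0],[0.5,0,0,0.056,0,0,0],[0.3,0,0,0.056,0,0,0],[0.3,0,0,0.056,0,0,0]]}' > rows.txt && python3 -m handwheel rows.txt 10; python3 t.py
echo '{"increments": [[0.0,0,0,0,0,0,0],[0,0,0,0,0,0,0],[0,0,0,0,0,0,0],[0,0,0,0,0,0,0],[0,0,0,0,0,0,0],[0,0,0,0,0,0,0]]}' > rows.txt && python3 -m handwheel rows.txt 20; python3 t.py
```

```text
clock: 3.65
tool_pos: [0.5139, -0.0785, 0.1053]
eef_rot: [0.886, 0.464, 0.001, 0.001]
contact_force: [-0.3, -1.0, -0.7]
opening: 0.663
finger_force: 0.0
q [-0.071  0.785  0.223  2.008 -0.423  0.391 -0.123] pos [ 0.5139 -0.0785  0.1053] F [-0.26 -1.02 -0.66] M [-0.048  0.164  0.021]
tool y yaw -34.71
clock: 4.25
tool_pos: [0.513, -0.0785, 0.1039]
eef_rot: [0.886, 0.464, 0.0, 0.0]
contact_force: [2.1, -2.5, 1.9]
opening: 0.116
finger_force: 2.4
q [-0.07   0.787  0.222  2.009 -0.423  0.39  -0.123] pos [ 0.513  -0.0785  0.1039] F [ 2.08 -2.47  1.95] M [-0.645 -0.635 -0.041]
tool y yaw -34.72
```

Converted, 0.6 rad is 0.15.

```bash
echo '{"increments": [[0,0,0,0,0,0,0.025],[0,0,0,0,0,0,0.05],[0,0,0,0,0,0,0.075],[0,0,0,0,0,0,0.1],[0,0,0,0.0002,0,0,0.125],[0,0,0,0.0003,0,0,0.15]]}' > rows.txt && python3 -m handwheel rows.txt 25; python3 t.py
echo '{"increments": [[0,0,0,0.0001,0,0,0.025],[0,0,0,0.0001,0,0,0.05],[0,0,0,0.0002,0,0,0.075],[0,0,0,0.0002,0,0,0.1]]}' > rows.txt && python3 -m handwheel rows.txt; python3 t.py
```

```text
clock: 4.85
tool_pos: [0.5135, -0.0788, 0.1037]
eef_rot: [0.984, 0.179, 0.001, 0.0]
contact_force: [1.0, -0.3, 0.0]
opening: 0.11
finger_force: 25.0
q [-0.153  0.811  0.367  2.012 -0.662  0.436 -0.49 ] pos [ 0.5135 -0.0788  0.1037] F [ 0.96 -0.29  0.03] M [-0.185 -0.064  0.014]
tool y yaw -69.33
clock: 5.25
tool_pos: [0.5135, -0.0788, 0.1035]
eef_rot: [1.0, -0.02, 0.001, 0.0]
contact_force: [0.2, -1.6, -1.3]
opening: 0.115
finger_force: 25.0
q [-0.21   0.833  0.469  2.015 -0.804  0.483 -0.748] pos [ 0.5135 -0.0788  0.1035] F [ 0.24 -1.62 -1.34] M [-0.2   -0.051  0.027]
tool y yaw -92.24
```

Converted, 0.3 rad is 0.075.

```bash
echo '{"increments": [[0,0,0,0.0001,0,0,0.025],[0,0,0,0.0001,0,0,0.05],[0,0,0,0.0002,0,0,0.075]]}' > rows.txt && python3 -m handwheel rows.txt; python3 t.py
python3 - <<'E'
from h import *
M=[]
for i in range(4):
    snapshot('side'); M.append(get_state()['moment'][2])
print(np.round(M,3))
E
```

```text
clock: 5.55
tool_pos: [0.5136, -0.0788, 0.1033]
eef_rot: [0.986, -0.169, 0.001, 0.0]
contact_force: [1.2, -1.8, -0.0]
opening: 0.11
finger_force: 25.0
q [-0.251  0.854  0.547  2.017 -0.897  0.525 -0.956] pos [ 0.5136 -0.0788  0.1033] F [ 1.19 -1.78 -0.02] M [-0.161  0.011  0.089]
tool y yaw -109.43
[0.022 0.108 0.027 0.065]
```

Converted, 0.2 rad is 0.05.

```bash
cat > m.py <<'E'
from h import *
M=[];F=[]
for i in range(6):
    snapshot('side'); s=get_state(); M.append(s['moment'][2]); F.append(s['contact_force'])
yy=R.from_quat(s['eef_rot']).as_matrix()[:,1]
print('Mz %.3f sd %.3f'%(np.mean(M),np.std(M)),'F',np.mean(F,0).round(2),'yaw %.4f'%np.arctan2(yy[1],yy[0]),'z %.4f'%s['tool_pos'][2],'q',np.round(s['q'],2),'t',s['clock'])
E
echo '{"increments": [[0,0,0,0.0001,0,0,0.025],[0,0,0,0.0001,0,0,0.05]]}' > rows.txt && python3 -m handwheel rows.txt >/dev/null; python3 m.py
```

```text
Mz 0.026 sd 0.025 F [ 1.66 -1.45 -0.36] yaw -2.1039 z 0.1032 q [-0.27  0.86  0.58  2.02 -0.93  0.55 -1.11] t 6.25
```

Converted, 0.25 rad is 0.0625.

```bash
echo '{"increments": [[0,0,0,0,0,0,0.025],[0,0,0,0.0001,0,0,0.05],[0,0,0,0.0001,0,0,0.0625]]}' > rows.txt && python3 -m handwheel rows.txt >/dev/null; python3 m.py
```

```text
Mz 0.050 sd 0.031 F [ 2.95 -2.1  -0.7 ] yaw -2.3547 z 0.1031 q [-0.28  0.87  0.61  2.02 -0.96  0.56 -1.34] t 6.85
```

Converted, 0.25 rad is 0.0625.

```bash
echo '{"increments": [[0,0,0,0,0,0,0.025],[0,0,0,0.0001,0,0,0.05],[0,0,0,0.0001,0,0,0.0625]]}' > rows.txt && python3 -m handwheel rows.txt >/dev/null; python3 m.py
```

```text
Mz 0.032 sd 0.035 F [ 4.25 -2.77 -0.73] yaw -2.6047 z 0.1030 q [-0.29  0.88  0.62  2.02 -0.97  0.57 -1.58] t 7.45
```

Converted, 0.25 rad is 0.0625.

```bash
echo '{"increments": [[0,0,0,0,0,0,0.025],[0,0,0,0.0001,0,0,0.05],[0,0,0,0.0001,0,0,0.0625]]}' > rows.txt && python3 -m handwheel rows.txt >/dev/null; python3 m.py
```

```text
Mz 0.053 sd 0.029 F [ 4.18 -2.89 -1.39] yaw -2.8548 z 0.1029 q [-0.29  0.88  0.63  2.02 -0.98  0.57 -1.82] t 8.05
```

Converted, 0.25 rad is 0.0625.

```bash
echo '{"increments": [[0,0,0,0,0,0,0.025],[0,0,0,0.0001,0,0,0.05],[0,0,0,0.0001,0,0,0.0625]]}' > rows.txt && python3 -m handwheel rows.txt >/dev/null; python3 m.py
```

```text
Mz 0.040 sd 0.032 F [ 4.1  -3.17 -1.52] yaw -3.1048 z 0.1028 q [-0.29  0.88  0.63  2.02 -0.98  0.58 -2.06] t 8.65
```

Converted, 0.25 rad is 0.0625.

```bash
echo '{"increments": [[0,0,0,0,0,0,0.025],[0,0,0,0.0001,0,0,0.05],[0,0,0,0.0001,0,0,0.0625]]}' > rows.txt && python3 -m handwheel rows.txt >/dev/null; python3 m.py
```

```text
Mz 0.029 sd 0.035 F [ 4.22 -3.38 -1.09] yaw 2.9283 z 0.1027 q [-0.29  0.88  0.63  2.02 -0.99  0.58 -2.31] t 9.25
```

Converted, -1.05 rad is -0.2625.

```bash
echo '{"increments": [[0.65,0,0,0,0,0,0],[0.65,0,0,0,0,0,0],[0.65,0,0,0,0,0,0],[0.65,0,0,0,0,0,0]]}' > rows.txt && python3 -m handwheel rows.txt ; python3 t.py; echo '{"increments": [[0.65,0,0,0,0,0,-0.0375],[0.65,0,0,0,0,0,-0.075],[0.65,0,0,0,0,0,-0.1125],[0.65,0,0,0,0,0,-0.15],[0.65,0,0,0,0,0,-0.1875],[0.65,0,0,0,0,0,-0.225],[0.65,0,0,0,0,0,-0.2625]]}' > rows.txt && python3 -m handwheel rows.txt >/dev/null;  echo '{"increments": [[0.65,0,0,0,0,0,-0.0375],[0.65,0,0,0,0,0,-0.075],[0.65,0,0,0,0,0,-0.1125],[0.65,0,0,0,0,0,-0.15],[0.65,0,0,0,0,0,-0.1875],[0.65,0,0,0,0,0,-0.225],[0.65,0,0,0,0,0,-0.2625]]}' > rows.txt && python3 -m handwheel rows.txt; python3 t.py
```

```text
clock: 9.65
tool_pos: [0.512, -0.0778, 0.1024]
eef_rot: [-0.628, 0.779, 0.001, -0.0]
contact_force: [0.5, -0.2, 0.3]
opening: 0.452
finger_force: 0.0
q [-0.295  0.882  0.631  2.022 -0.986  0.579 -2.313] pos [ 0.512  -0.0778  0.1024] F [ 0.51 -0.21  0.26] M [ 0.032  0.041 -0.009]
tool y yaw 167.74
clock: 11.05
tool_pos: [0.5123, -0.0784, 0.1025]
eef_rot: [0.987, 0.16, -0.001, -0.0]
contact_force: [-0.2, 0.0, 0.1]
opening: 0.652
finger_force: 0.0
q [-0.009  0.779  0.119  2.007 -0.234  0.37  -0.955] pos [ 0.5123 -0.0784  0.1025] F [-0.25  0.03  0.15] M [0.04  0.204 0.056]
tool y yaw -71.59
```

Converted, -1.036 rad is -0.259.

```bash
python3 t.py 0.5137 -0.0788 0.1025 -12.26;  echo '{"increments": [[0.65,0,0,0,0,0,-0.0375],[0.65,0,0,0,0,0,-0.075],[0.65,0,0,0,0,0,-0.1125],[0.65,0,0,0,0,0,-0.15],[0.65,0,0,0,0,0,-0.1875],[0.65,0,0,0,0,0,-0.225],[0.65,0,0.0015,0,0,0,-0.259],[0.65,0,0.0015,0,0,0,-0.259],[0.65,0,0.0015,0,0,0,-0.259]]}' > rows.txt && python3 -m handwheel rows.txt; python3 t.py 0.5137 -0.0788 0.1025 -12.26
```

```text
q [-0.009  0.779  0.119  2.007 -0.234  0.37  -0.955] pos [ 0.5123 -0.0784  0.1025] F [-0.25  0.03  0.15] M [0.04  0.204 0.056]
tool y yaw -71.59
shift [0.0012 0.0008 0.    ] turn [-9.0000e-04  6.0000e-04 -1.0356e+00]
clock: 11.95
tool_pos: [0.513, -0.08, 0.1025]
eef_rot: [0.782, 0.624, -0.0, -0.0]
contact_force: [-0.1, 0.4, 0.8]
opening: 0.648
finger_force: 0.0
q [ 0.13   0.772 -0.106  1.998  0.199  0.382 -0.355] pos [ 0.513  -0.08    0.1025] F [-0.13  0.41  0.8 ] M [-0.062  0.04  -0.053]
tool y yaw -12.8
shift [0.0013 0.0005 0.    ] turn [-0.0006  0.     -0.0094]
```

Converted, -0.009 rad is -0.0023.

```bash
echo '{"increments": [[0.3,0.0012,0.0005,0,0,0,-0.0023],[0.3,0.0012,0.0005,0,0,0,-0.0023],[0,0.0012,0.0005,0,0,0,-0.0023],[0,0.0012,0.0005,0,0,0,-0.0023],[0,0.0012,0.0005,0,0,0,-0.0023],[0,0.0012,0.0005,0,0,0,-0.0023],[0,0.0012,0.0005,0,0,0,-0.0023]]}' > rows.txt && python3 -m handwheel rows.txt 25; python3 m.py;  echo '{"increments": [[0,0,0,0,0,0,0.025],[0,0,0,0.0001,0,0,0.05]]}' > rows.txt && python3 -m handwheel rows.txt >/dev/null; python3 m.py
```

```text
clock: 12.65
tool_pos: [0.5137, -0.0787, 0.1026]
eef_rot: [0.778, 0.629, -0.0, -0.0]
contact_force: [-1.3, -0.2, 0.6]
opening: 0.108
finger_force: 24.6
Mz 0.041 sd 0.022 F [-1.47  0.43  1.3 ] yaw -0.2110 z 0.1026 q [ 0.13  0.77 -0.11  2.    0.2   0.38 -0.35] t 12.95
Mz 0.133 sd 0.042 F [-1.99  0.8   3.36] yaw -0.4093 z 0.1026 q [ 0.1   0.77 -0.06  2.    0.12  0.38 -0.47] t 13.45
```

Converted, 0.1 rad is 0.025.

```bash
echo '{"increments": [[0,0,0,0,0,0,0.0125],[0,0,0,0,0,0,0.025]]}' > rows.txt && python3 -m handwheel rows.txt >/dev/null; python3 m.py; python3 m.py
```

```text
Mz 0.221 sd 0.032 F [-2.84  0.79  4.84] yaw -0.5106 z 0.1026 q [ 0.09  0.77 -0.04  2.    0.08  0.37 -0.53] t 13.95
Mz 0.207 sd 0.022 F [-3.09  0.46  5.07] yaw -0.5106 z 0.1026 q [ 0.09  0.77 -0.04  2.    0.08  0.37 -0.53] t 14.25
```

Snug: about 0.175 N m above free, held for over half a second. Now I'll back it off 1.57 rad counter-clockwise.

Converted, -0.8 rad is -0.2.

```bash
echo '{"increments": [[0,0,0,0,0,0,-0.025],[0,0,0,0,0,0,-0.05],[0,0,0,-0.0001,0,0,-0.075],[0,0,0,-0.0001,0,0,-0.1],[0,0,0,-0.0002,0,0,-0.125],[0,0,0,-0.0002,0,0,-0.15],[0,0,0,-0.0003,0,0,-0.175],[0,0,0,-0.0003,0,0,-0.2]]}' > rows.txt && python3 -m handwheel rows.txt >/dev/null; echo '{"increments": [[0,0,0,0,0,0,-0.025],[0,0,0,0,0,0,-0.05],[0,0,0,-0.0001,0,0,-0.075],[0,0,0,-0.0001,0,0,-0.1],[0,0,0,-0.0002,0,0,-0.125],[0,0,0,-0.0002,0,0,-0.15],[0,0,0,-0.0003,0,0,-0.175],[0,0,0,-0.0003,0,0,-0.1925],[0,0,0,-0.0003,0,0,-0.1925]]}' > rows.txt && python3 -m handwheel rows.txt; python3 m.py
```

```text
clock: 15.95
tool_pos: [0.5135, -0.0788, 0.1031]
eef_rot: [0.253, 0.967, 0.0, -0.001]
contact_force: [-4.2, 1.2, 5.5]
opening: 0.11
finger_force: 24.8
Mz -0.065 sd 0.030 F [-3.82  0.51  5.35] yaw 1.0576 z 0.1031 q [ 0.32  0.8  -0.43  1.99  0.67  0.5   0.46] t 16.25
```

Converted, 0.2 rad is 0.05.

```bash
echo '{"increments": [[0.5,0,0,0,0,0,0],[0.5,0,0,0,0,0,0],[0.5,0,0,0,0,0,0],[0.5,0,0,0,0,0,0],[0.5,0,0,-0.04,0,0,0],[0.7,0,0,-0.08,0,0,0],[0.8,0,0,-0.08,0,0,0.025],[0.8,0,0,-0.08,0,0,0.05]]}' > rows.txt && python3 -m handwheel rows.txt ; python3 t.py 0.5187 -0.195 0.18 2.6
```

```text
clock: 17.05
tool_pos: [0.515, -0.0789, 0.1844]
eef_rot: [0.351, 0.937, 0.001, 0.001]
contact_force: [0.3, -0.3, -0.2]
opening: 0.747
finger_force: 0.0
q [ 0.368  0.669 -0.496  1.927  0.498  0.665  0.418] pos [ 0.515  -0.0789  0.1844] F [ 0.32 -0.3  -0.19] M [-0.033 -0.006 -0.052]
tool y yaw 48.95
shift [-0.079  -0.0851  0.0044] turn [0.0031 0.0012 0.809 ]
```

Converted, 0.809 rad is 0.2023.

```bash
echo '{"increments": [[0.8,-0.02,-0.02,0,0,0,0.0325],[0.8,-0.04,-0.04,0,0,0,0.0675],[0.8,-0.06,-0.06,0,0,0,0.1],[0.8,-0.079,-0.085,0,0,0,0.135],[0.8,-0.079,-0.085,0,0,0,0.17],[0.8,-0.079,-0.085,0,0,0,0.2023],[0.8,-0.079,-0.085,0,0,0,0.2023],[0.8,-0.079,-0.085,0,0,0,0.2023]]}' > rows.txt && python3 -m handwheel rows.txt ; python3 t.py 0.5187 -0.195 0.08 2.6
python3 - <<'E'
from h import *
for n in('wrist','top'):
    c=cam(n);a,d=snapshot(n);P=pts(d,c);save(n+'2.png',a)
    hsv=cv2.cvtColor(a,cv2.COLOR_RGB2HSV);H,S,V=[hsv[...,i].astype(int) for i in range(3)]
    near=(abs(P[...,0]-.515)<.06)
    q=near&(P[...,1]<-.15)&(P[...,1]>-.24)&((H<8)|(H>172))&(S>140)&(abs(P[...,2]-.096)<.006)
    b=near&(abs(P[...,1]+.078)<.03)&(P[...,2]>.132)&(P[...,2]<.15)
    for m in(q,b):
        if m.sum()>5: print(n,m.sum(),np.round(np.hstack(cv2.minAreaRect(P[m][:,:2].astype(np.float32)*1000)),1),P[m].mean(0).round(4),np.argwhere(m).mean(0)[::-1].round())
E
```

```text
clock: 17.85
tool_pos: [0.5185, -0.1945, 0.1831]
eef_rot: [0.688, 0.726, 0.0, 0.0]
contact_force: [-0.3, 0.9, -0.2]
opening: 0.804
finger_force: 0.0
q [ 0.449  0.68  -0.288  1.836  0.294  0.667  0.042] pos [ 0.5185 -0.1945  0.1831] F [-0.3   0.88 -0.15] M [-0.061  0.033  0.007]
tool y yaw 3.07
shift [-0.0005  0.0002  0.1031] turn [0.     0.     0.0082]
wrist 1066 [ 517.5 -193.2   35.5   22.4    2.2] [ 0.5173 -0.1923  0.0967] [277. 211.]
wrist 1241 [512.9 -79.6  10.9  40.5  59. ] [ 0.5125 -0.0802  0.1385] [279.  51.]
top 117 [ 517.5 -189.7   35.1   19.2    3.2] [ 0.5171 -0.1888  0.0951] [355. 213.]
top 83 [514.3 -77.4   9.8  39.3  58.7] [ 0.514  -0.0771  0.1374] [307. 213.]
```

View pics/wrist2.png

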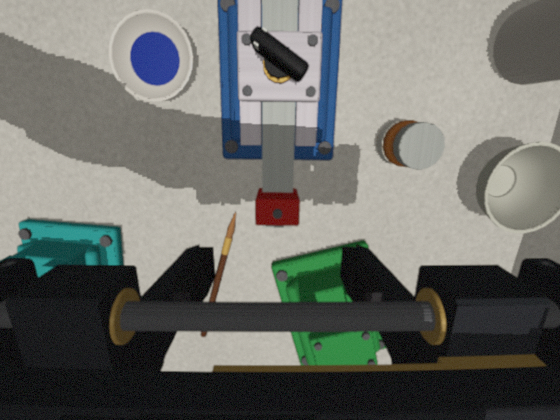

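Wrist view: the collar (277,211) is centred between the open fingers and the spade (279,51) is at its backed-off angle. The liner brush is well below the fingers. I'll descend and pinch the collar.

Converted, 0.008 rad is 0.002.

```bash
echo '{"increments": [[0.8,-0.002,0,0.03,0,0,0.002],[0.8,-0.002,0,0.06,0,0,0.002],[0.7,-0.002,0,0.09,0,0,0.002],[0.65,-0.002,0,0.103,0,0,0.002],[0.65,-0.002,0,0.103,0,0,0.002],[0.65,-0.002,0,0.103,0,0,0.002]]}' > rows.txt && python3 -m handwheel rows.txt 20; echo '{"increments": [[0,0,0,0,0,0,0],[0,0,0,0,0,0,0],[0,0,0,0,0,0,0],[0,0,0,0,0,0,0],[0,0,0,0,0,0,0]]}' > rows.txt && python3 -m handwheel rows.txt 30; python3 m.py
```

```text
clock: 18.55
tool_pos: [0.5191, -0.1967, 0.0808]
eef_rot: [0.692, 0.722, 0.0, 0.0]
contact_force: [0.6, 0.3, 0.3]
opening: 0.65
finger_force: 0.0
clock: 19.05
tool_pos: [0.5188, -0.1972, 0.0808]
eef_rot: [0.692, 0.722, 0.0, 0.001]
contact_force: [-0.8, -0.6, 5.3]
opening: 0.424
finger_force: 30.0
Mz 0.061 sd 0.012 F [-1.04 -1.18  5.59] yaw 0.0418 z 0.0807 q [ 0.4   0.84 -0.2   1.9   0.37  0.44 -0.03] t 19.35
```

```bash
echo '{"increments": [[0,0.002,0,0,0,0,0],[0,0.005,0,0,0,0,0],[0,0.008,0,0,0,0,0],[0,0.011,0,0,0,0,0],[0,0.014,0,0,0,0,0]]}' > rows.txt && python3 -m handwheel rows.txt; python3 m.py
```

```text
clock: 19.85
tool_pos: [0.5186, -0.1878, 0.0811]
eef_rot: [0.694, 0.72, -0.001, 0.003]
contact_force: [1.3, -9.9, 6.0]
opening: 0.429
finger_force: 30.0
Mz 0.049 sd 0.025 F [ 0.01 -7.86  6.59] yaw 0.0388 z 0.0811 q [ 0.37  0.84 -0.19  1.91  0.36  0.42 -0.05] t 20.15
```

```bash
echo '{"increments": [[0,0.003,0,0,0,0,0],[0,0.006,0,0,0,0,0],[0,0.009,0,0,0,0,0],[0,0.012,0,0,0,0,0],[0,0.015,0,0,0,0,0],[0,0.018,0,0,0,0,0]]}' > rows.txt && python3 -m handwheel rows.txt; python3 m.py
```

```text
clock: 20.75
tool_pos: [0.518, -0.1698, 0.0811]
eef_rot: [0.694, 0.72, -0.001, 0.003]
contact_force: [0.1, -9.4, 6.9]
opening: 0.426
finger_force: 30.0
Mz 0.039 sd 0.040 F [ 0.41 -8.18  6.98] yaw 0.0386 z 0.0811 q [ 0.34  0.83 -0.18  1.93  0.36  0.41 -0.08] t 21.05
```

```bash
echo '{"increments": [[0,0.002,0,0,0,0,0],[0,0.004,0,0,0,0,0],[0,0.006,0,0,0,0,0],[0,0.008,0,0,0,0,0],[0,0.01,0,0,0,0,0]]}' > rows.txt && python3 -m handwheel rows.txt|sed -n 2,4p; echo '{"increments": [[0,0.0005,0,0,0,0,0],[0,0.001,0,0,0,0,0],[0,0.0015,0,0,0,0,0],[0,0.002,0,0,0,0,0]]}' > rows.txt && python3 -m handwheel rows.txt|sed -n 2,4p
```

```text
tool_pos: [0.5175, -0.1599, 0.0811]
eef_rot: [0.694, 0.72, -0.001, 0.003]
contact_force: [0.6, -10.2, 6.9]
tool_pos: [0.5175, -0.158, 0.0811]
eef_rot: [0.694, 0.72, -0.001, 0.003]
contact_force: [0.5, -9.9, 6.6]
```

```bash
echo '{"increments": [[0,0.0007,0,0,0,0,0],[0,0.0014,0,0,0,0,0],[0,0.002,0,0,0,0,0]]}' > rows.txt && python3 -m handwheel rows.txt|sed -n 2,4p; echo '{"increments": [[0,0.0007,0,0,0,0,0],[0,0.0014,0,0,0,0,0],[0,0.002,0,0,0,0,0]]}' > rows.txt && python3 -m handwheel rows.txt|sed -n 2,4p
```

```text
tool_pos: [0.5173, -0.156, 0.0811]
eef_rot: [0.694, 0.72, -0.001, 0.003]
contact_force: [0.6, -10.1, 7.3]
tool_pos: [0.5173, -0.1545, 0.0811]
eef_rot: [0.694, 0.72, -0.002, 0.003]
contact_force: [0.9, -11.6, 6.9]
```

```bash
echo '{"increments": [[0,0.0007,0,0,0,0,0],[0,0.0014,0,0,0,0,0],[0,0.002,0,0,0,0,0]]}' > rows.txt && python3 -m handwheel rows.txt|sed -n 2,4p; python3 m.py
```

```text
tool_pos: [0.5173, -0.1544, 0.0811]
eef_rot: [0.694, 0.72, -0.002, 0.004]
contact_force: [1.1, -15.7, 4.2]
Mz 0.154 sd 0.017 F [  1.38 -14.54   5.46] yaw 0.0360 z 0.0811 q [ 0.3   0.83 -0.17  1.95  0.35  0.39 -0.11] t 23.15
```

```bash
echo '{"increments": [[0,0.001,0,0,0,0,0],[0,0.002,0,0,0,0,0],[0,0.003,0,0,0,0,0],[0,0.003,0,0,0,0,0]]}' > rows.txt && python3 -m handwheel rows.txt|sed -n 2,4p; echo '{"increments": [[0,-0.003,0,0,0,0,0],[0.6,-0.006,0,0,0,0,0],[0.6,-0.006,0,0,0,0,0],[0.6,-0.006,0,0,0,0,0],[0.6,-0.006,0,0,0,0,0],[0.7,-0.006,0,-0.03,0,0,0],[0.8,-0.006,0,-0.07,0,0,0],[0.8,-0.006,0,-0.11,0,0,0],[0.8,-0.03,0,-0.11,0,0,0],[0.8,-0.04,0,-0.11,0,0,0]]}' > rows.txt && python3 -m handwheel rows.txt
echo '{"increments": [[0.8,-0.02,0,0,0,0,0],[0.8,-0.02,0,0,0,0,0]]}' > rows.txt && python3 -m handwheel rows.txt | sed -n 2,4p
python3 - <<'E'
from h import *
for n in('wrist','side','top'):
    c=cam(n);a,d=snapshot(n);P=pts(d,c);save(n+'3.png',a);np.savez(n+'3.npz',a=a,d=d)
    hsv=cv2.cvtColor(a,cv2.COLOR_RGB2HSV);H,S,V=[hsv[...,i].astype(int) for i in range(3)]
    near=(abs(P[...,0]-.515)<.06)
    q=near&(P[...,1]<-.11)&(P[...,1]>-.24)&((H<8)|(H>172))&(S>140)&(abs(P[...,2]-.096)<.006)
    b=near&(abs(P[...,1]+.078)<.03)&(P[...,2]>.132)&(P[...,2]<.15)
    for m in(q,b):
        if m.sum()>5: print(n,m.sum(),np.round(np.hstack(cv2.minAreaRect(P[m][:,:2].astype(np.float32)*1000)),1),np.argwhere(m).mean(0)[::-1].round())
    if n=='wrist': 
        v,u=np.argwhere(q).mean(0).astype(int); y0=max(v-110,0);x0=max(u-130,0); save('w3c.png',cv2.resize(a[y0:v+60,x0:u+130],None,fx=3,fy=3,interpolation=2))
E
```

```text
tool_pos: [0.5173, -0.1544, 0.0811]
eef_rot: [0.695, 0.719, -0.004, 0.005]
contact_force: [2.5, -20.1, 3.7]
clock: 24.55
tool_pos: [0.5183, -0.1853, 0.1911]
eef_rot: [0.692, 0.721, 0.0, 0.001]
contact_force: [0.4, -0.6, -0.9]
opening: 0.799
finger_force: 0.0
tool_pos: [0.5175, -0.2063, 0.1889]
eef_rot: [0.694, 0.72, -0.001, -0.001]
contact_force: [-0.1, 0.0, -0.2]
wrist 1220 [ 516.4 -151.2   36.6   23.     2.3] [280. 145.]
wrist 1235 [512.8 -79.6  10.8  40.1  58.9] [277.  32.]
side 105 [ 517.2 -152.3   20.6   35.2   88.4] [292. 255.]
top 156 [ 516.8 -149.    36.2   23.9    1.9] [337. 214.]
top 81 [514.3 -77.3   9.7  39.1  58.4] [307. 213.]
```

View pics/w3c.png

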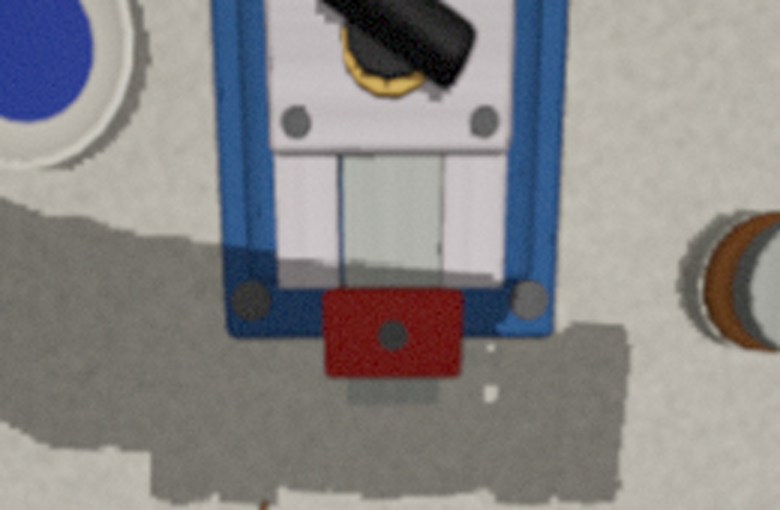

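The collar (392,333 in the crop) sits flush against the head face. It is 71.6 mm from the screw axis (72 expected), the spade angle is unchanged, and the gripper is clear. Handing in.

```bash
python3 -c "
from h import *
print(finish_job())"
```

```text
the job is handed in; nothing more can be done
None
```

I bottomed the thumbscrew to snug (about 0.175 N m above free), backed it off 1.57 rad, slid the arm home against the head with at most about 20 N, let go and handed the job in at about 25 s; no verdict was printed.

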